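# Close the hinged clamp ring on an exhaust joint

### The job

On one of the two pipe stands an upper tube already sits on the stub, flange on flange. Swing that stand's hinged clamp ring fully shut around the two flanges and then swing its T-bolt fully home across the ring's open ends to latch it, leaving the tube standing in place. Leave open the clamp ring on the other stand, whose stub has no tube yet.

Things in the scene. Friction and masses are not known exactly. Their poses are not given: they have to be found in the camera images.
- pipe_stand: The stand to work on, fixed: dark steel foot 130 x 110 x 12 mm, upright steel stub 60 mm in diameter, its flange (84 mm) ending at 76 mm height. Origin on the stub's axis at bench level, z up; yaw varies. The clamp ring is 101 mm across, at heights 64 to 88 mm; its half on the frame's y<0 side is fixed, the half on the y>0 side is hinged. The end facing x<0 takes the T-bolt.
- clamp_ring (a joint): Hinged half of the clamp ring on pipe_stand, angle in rad about the upright pin at (56, 0) of the stand's frame: 0 = fully shut around the flanges (a stop); it grows as the ring opens, turning clockwise seen from above. Stays where it is left (light friction: about 1.5 N at the post).
- ring_post (a point): Grip point of the hinged half: on an upright dark steel round post, 14 mm in diameter, on an arm outside the ring; 115 mm above the bench, post free from 80 to 135 mm. 89 mm from the hinge pin; with the ring shut it lies at (22, 82) mm in the stand's frame, and it moves on a circle about the pin.
- swing_bolt (a joint): T-bolt that latches the ring, angle in rad about the upright pin at (-68, -18) of the stand's frame: 0 = home, lying along the stand's +y across the lugs of both ring halves (a stop); it grows as the bolt swings out, counter-clockwise seen from above. Stays where it is left (light friction: about 1 N at its post).
- bolt_post (a point): Grip point of the T-bolt: on the upright dark steel round post of 14 mm diameter at the bolt's outer end, 115 mm above the bench; post top at 135 mm. 63 mm from the bolt's pin; with the bolt home it lies at (-68, 45) mm in the stand's frame.
- tube_center (a point): Centre (half-way up) of the loose upper tube that stands on the stub of pipe_stand: steel, 60 mm diameter, flange 84 mm diameter and 6 mm thick at its foot, 64 mm tall, from 76 to 140 mm above the bench, 0.5 kg. It must stay standing there; z up.
- spare_stand: The other stand, of the same make and size with the same kind of open ring and bolt, but with no tube on its stub (top at 76 mm). Same frame as pipe_stand. It stands 0.3 to 0.46 m to the left or right of pipe_stand.
- spare_clamp_ring (a joint): Hinged half of the ring on spare_stand, same angle in rad as clamp_ring. Starts open at 0.8 or more and must stay open.
There are look-alikes about, which are no part of the job. What is shaped like the pipe_stand but brown or orange is not meant.

How it is judged:
By the outcome, as a careful person would: the job done as asked, in the order asked, and still so for the second after the job is handed in, with the robot touching nothing.
It also fails if it takes over 58 s, if anything falls off the work surface, if the arm or the gripper's body presses on something with over 40 N, if the wrist force passes 120 N, or if a joint passes its speed limit or range.

### The arm

A 6-joint arm with a two-finger parallel gripper is mounted at the origin on the work surface. World frame = base frame: x ahead of the robot, y to its left, z up, the work surface at z = 0. Lengths are in mm, angles in rad, forces in N, time in s.
With the tool pointing down it reaches from about 325 to 875 mm from the base axis. Payload 4.4 kg.
Tool frame: the origin (TCP) lies on the centre line of the jaws, within the pads' length; the fingertips stand ahead of it and the grasp point (between the pads) lies 6 mm ahead of it (ctrl.tcp_to_tips is the z of the fingertips in the tool frame, in mm); z points along the fingers, y is the direction in which the jaws open and shut (so a half turn about z gives the same grasp; the last joint's range is limited). The gripper opens to 85 mm and grips with 20 to 120 N. Pads are 22 mm wide; open, the fingers measure 114 mm over their backs; the gripper's body (76 mm by 85 mm) begins 54 mm behind the grasp point. The pads swing forward as they close: fully open they stand 13 mm farther back than shut.
Start: joints at [-1.429, 0.207, 1.542, -0, 1.393, -0.15], TCP at [165.952, -550.534, 256.282] pointing down, gripper open.
Joint ranges: [-2.73, 2.73], [-0.86, 2.22], [0.23, 2.46], [-1.11, 4.25], [0.08, 2.63], [-2.82, 2.82]. Speed limits (rad/s): [2.79, 2.79, 3.14, 3.14, 3.14, 3.14].

### API

Orientations are given as a 3x3 rotation matrix whose columns are the frame's x, y, z axes.
In Python, from plant import ctrl, sensors, optics gives the robot as it stands. Calls block until the motion is done:
- ctrl.move_ptp(position, orientation): joint-space move of the TCP to a pose.
- ctrl.move_l(position, rot=None, vel=150, threshold=None): straight line of the TCP; rot=None keeps the orientation; vel is the mean speed in mm/s. With threshold (N) it stops when the force on the tool has changed by that much, and returns True; else False.
- ctrl.set_joints(angles): joint-space move.
- ctrl.gripper_to(opening, force=None): finger opening in mm; force is the grip in N (None keeps the last); returns when the fingers have stopped.
- ctrl.hold(seconds).
- ctrl.solve_ik(position, orientation): joint angles nearest the present ones, or None.
- sensors.read_state(): the state.
- optics.grab_frame(name): name is "scene" or "top" or "wrist"; returns (picture, depth): 420x560x3 uint8, red, green, blue; 420x560 float32, mm along the optical axis (not along the pixel's ray), 0 where there is no reading.
- optics.camera_params(name): a dict with "mtx" (3x3 intrinsics, pixels), "R" (3x3) and "t" (3): a world point X has camera coordinates R X + t; the wrist camera has in their place "T_tool_cam" (4x4, takes a point from camera to tool coordinates, whose origin is the TCP and whose axes are the flange's). Camera axes: x right, y down, z forward; pixel columns grow to the right and rows downward; lengths in mm; the calibration is good to about 2 mm. A picture is of the moment at which its call begins: read the wrist's pose just before it. camera_params takes no time and is no camera call.
A pose or a line that the arm cannot do raises ctrl.MotionError and nothing moves.
- ctrl.finish_job(): hands the job in, once; it reports no verdict.
The state is a dict: "t": time; "q": joint angles; "qvel": joint speeds; "tau": joint torques, N m; "eef_pos": TCP position; "eef_rot": TCP orientation; "force": force on the tool from outside, world axes, zero at the start; "wrist_torque": the same for the moment, N m; "grip_width": finger opening in mm.
Only numpy, scipy, OpenCV 4.12 (cv2) and the standard library are available. Lean on these libraries where they do the work, as an engineer would, in place of code of your own. Each camera call takes 0.05 s, during which the arm holds its last target.

## Working session

There is one attempt and no reset: what is moved stays moved. The work goes in short steps, each a Python script; the robot and the scene stay as the last script left them, time stands still between calls to the robot, and variables do not carry over. Pictures are saved under pics/ and viewed, and the job is handed in when it is done.

```bash
ls; mkdir -p pics; python3 - <<'E'
from plant import ctrl,sensors,optics
import cv2,numpy as np
for n in ["scene","top","wrist"]:
    p,d=optics.grab_frame(n); cv2.imwrite(f"pics/{n}0.png",p[:,:,::-1]); np.save(f"pics/{n}0.npy",d)
    np.save(f"pics/{n}0rgb.npy",p)
    print(n,optics.camera_params(n))
s=sensors.read_state();print(s['t'],s['grip_width'],ctrl.tcp_to_tips)
E
```

```text
pics
scene {'mtx': array([[494.90657396,   0.        , 282.88192246],
       [  0.        , 494.90657396, 212.4261978 ],
       [  0.        ,   0.        ,   1.        ]]), 'R': array([[ 7.49284703e-01,  6.62248016e-01,  6.61331905e-06],
       [ 4.06939769e-01, -4.60414405e-01, -7.88935105e-01],
       [-5.22467663e-01,  5.91139697e-01, -6.14476525e-01]]), 't': array([-283.05342598, -183.14088173, 1480.45237836])}
top {'mtx': array([[483.21286472,   0.        , 278.72448763],
       [  0.        , 483.21286472, 209.24573303],
       [  0.        ,   0.        ,   1.        ]]), 'R': array([[ 0.00518458, -0.99954767, -0.02962391],
       [-0.99631472, -0.00262693, -0.08573259],
       [ 0.08561599,  0.02995923, -0.99587768]]), 't': array([ -87.58530344,  479.81639159, 1088.96733787])}
wrist {'mtx': array([[311.54964108,   0.        , 276.76674817],
       [  0.        , 311.54964108, 210.61647288],
       [  0.        ,   0.        ,   1.        ]]), 'T_tool_cam': array([[-1.00675971e-05, -9.52110385e-01, -3.05754500e-01,
         7.76844098e+01],
       [ 9.99999490e-01, -3.18360873e-04,  9.58439210e-04,
        -1.82822720e-01],
       [-1.00988020e-03, -3.05754335e-01,  9.52109903e-01,
        -1.16950117e+02],
       [ 0.00000000e+00,  0.00000000e+00,  0.00000000e+00,
         1.00000000e+00]])}
0.15 85.72942343491991 25.0
```

View pics/scene0.png

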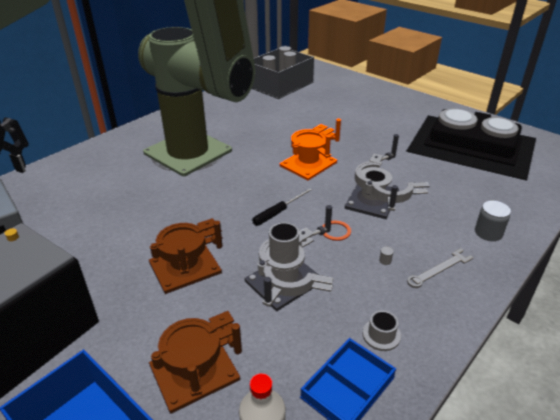

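View pics/top0.png

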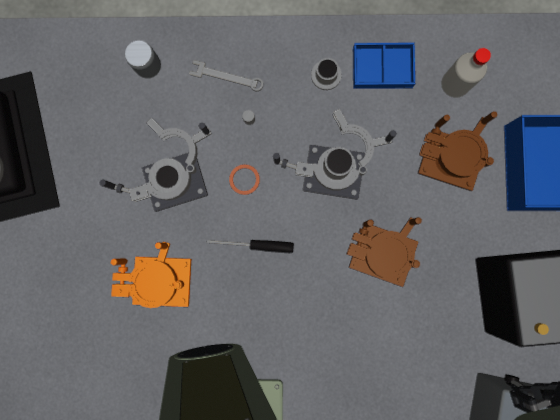

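The top view shows a grey stand with a tube at (338,163), a grey stand without a tube at (168,178), brown look-alikes at (457,155) and (385,255), an orange one at (155,283), and a loose tube at (326,70). I choose (338,163) and will check it in a close crop.

```bash
python3 - <<'E'
import cv2
a=cv2.imread("pics/top0.png")[95:215,260:410]; b=cv2.imread("pics/scene0.png")[190:315,230:350]
cv2.imwrite("pics/c1.png",cv2.resize(a,None,fx=5,fy=5,interpolation=cv2.INTER_CUBIC)); cv2.imwrite("pics/c2.png",cv2.resize(b,None,fx=4.7,fy=4.7,interpolation=cv2.INTER_CUBIC))
E
```

```text
(no output)
```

View pics/c1.png

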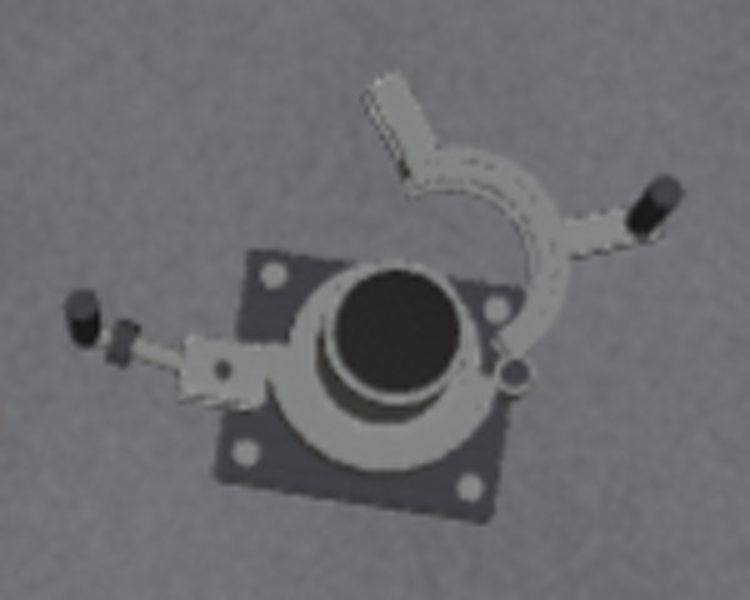

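View pics/c2.png

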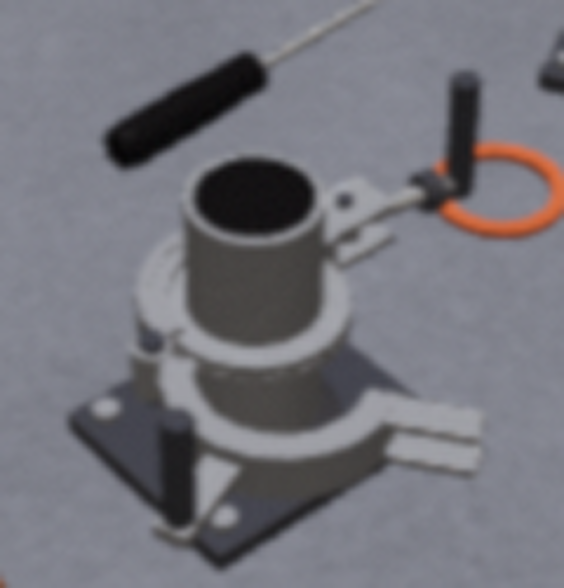

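```bash
cat > h.py <<'E'
import numpy as np, cv2
from plant import ctrl,sensors,optics
def ray(name,u,v,z,T=None):
    P=optics.camera_params(name);K=P['mtx']
    d=np.linalg.inv(K)@[u,v,1]
    if T is None: R,t=P['R'],P['t']; C=-R.T@t; D=R.T@d
    else:
        M=T@P['T_tool_cam']; C=M[:3,3]; D=M[:3,:3]@d
    return C+D*(z-C[2])/D[2]
E
python3 - <<'E'
from h import *
d=np.load("pics/top0.npy")
f=lambda x,y,z:ray("top",260+x/5-.4,95+y/5-.4,z)
P={}
for n,x,y,z in [("hinge",515,373,90),("bpin",222,370,90),("tube",396,331,140),("rpost",668,190,135),("bpost",83,303,135)]:
    P[n]=f(x,y,z)[:2]; print(n,P[n].round(1),d[int(95+y/5),int(260+x/5)])
foot=[f(x,y,12)[:2] for x,y in [(250,250),(527,290),(490,522),(215,480)]]
print("foot",np.round(foot,1),np.mean(foot,0)); 
rt=ray("scene",230+253/4.7,190+200/4.7,140);print("tube scene",rt)
print("rp scene",ray("scene",230+177/4.7,190+416/4.7,135),"bp scene",ray("scene",230+464/4.7,190+79/4.7,135))
v=P["hinge"]-P["bpin"]; print("pin dist",np.hypot(*v), "exp",np.hypot(124,18)); 
print("yaw est", np.arctan2(v[1],v[0])-np.arctan2(18,124))
for a,b in[(0,1),(3,2)]:
    w=foot[b]-foot[a];print(np.hypot(*w),np.arctan2(w[1],w[0]))
for a,b in[(3,0),(2,1)]:
    w=foot[b]-foot[a];print(np.hypot(*w),np.arctan2(w[1],w[0]))
for a,b in (("rpost","hinge"),("bpost","bpin")):
    w=P[a]-P[b];print(a,np.hypot(*w),np.arctan2(w[1],w[0]))
E
```

```text
hinge [ 561.  -267.9] 1036.1608
bpin [ 562.3 -142. ] 1042.6201
tube [ 569.9 -212.2] 992.15283
rpost [ 629.8 -325.1] 996.6713
bpost [582.7 -83.4] 1003.4804
foot [[ 632.2 -156.7]
 [ 613.2 -285. ]
 [ 504.9 -267. ]
 [ 524.2 -140.5]] [ 568.64618219 -212.31371579]
tube scene [ 572.27279291 -217.27619579  140.        ]
rp scene [ 630.06924159 -326.12852317  135.        ] bp scene [583.75211755 -87.48895687 135.        ]
pin dist 125.91012043059015 exp 125.29964086141668
yaw est -1.7252053578843052
129.72866372769673 -1.717971437121626
127.94761692483077 -1.722088014542873
109.22036654799997 -0.14885899299561658
109.76452528769026 -0.16508754829462163
rpost 89.48582012083641 -0.6933655520671846
bpost 62.04174263421918 1.2362294300546364
```

Measurements agree with the given sizes: pin distance 125.9 (expected 125.3), ring post radius 89.5 (89), bolt post radius 62 (63), foot 129×109. The yaw is about -1.72 and the ring is about 0.93 open. Next I check IK for both arcs.

```bash
cat >> h.py <<'E'
YAW=-1.722; C=np.array([569.3,-212.2])
ex=np.array([np.cos(YAW),np.sin(YAW)]); ey=np.array([-ex[1],ex[0]])
W=lambda x,y: C+x*ex+y*ey
HINGE=(W(56,0)+[561,-267.9])/2; BPIN=(W(-68,-18)+[562.3,-142])/2
RS=np.arctan2(82,-34)+YAW; BS=np.pi/2+YAW      # world angles at shut
def rot(th):  # tool down, jaws (y) along world angle th
    y=np.array([np.cos(th),np.sin(th),0]); z=np.array([0,0,-1.]); x=np.cross(y,z)
    return np.column_stack([x,y,z])
def pose(pin,r,a,flip,z):
    p=pin+r*np.array([np.cos(a),np.sin(a)]); return np.array([p[0],p[1],z]),rot(a+np.pi/2+(np.pi if flip else 0))
def where(): 
    s=sensors.read_state(); return s['t'],s['eef_pos'].round(1) if hasattr(s['eef_pos'],'round') else s['eef_pos'],np.round(s['force'],1),round(s['grip_width'],1)
E
python3 - <<'E'
from h import *
print(HINGE,W(56,0),BPIN,W(-68,-18),RS,BS)
for n,pin,r,a0,a1 in (("ring",HINGE,89,-.693,RS),("bolt",BPIN,63,1.236,BS)):
  for fl in (0,1):
    for a in np.linspace(a0,a1,3):
      for z in (121,200):
        q=ctrl.solve_ik(*pose(pin,r,a,fl,z)); print(n,fl,round(a,2),z,None if q is None else np.round(q,2))
print(sensors.read_state()['eef_rot'])
E
```

```text
[ 560.93241093 -267.73053364] [ 560.86482185 -267.56106727] [ 562.02404378 -142.13226981] [ 561.74808755 -142.26453962] 0.2418543459768292 -0.15120367320510342
ring 0 -0.69 121 [-0.6   0.6   1.29 -0.    1.25 -1.48]
ring 0 -0.69 200 [-0.6   0.53  1.23 -0.    1.39 -1.48]
ring 0 -0.23 121 [-0.54  0.6   1.28 -0.    1.25 -1.89]
ring 0 -0.23 200 [-0.54  0.53  1.23 -0.    1.39 -1.89]
ring 0 0.24 121 [-0.49  0.57  1.33 -0.    1.24 -2.3 ]
ring 0 0.24 200 [-0.49  0.5   1.28 -0.    1.37 -2.3 ]
ring 1 -0.69 121 [-0.6   0.6   1.29 -0.    1.25  1.67]
ring 1 -0.69 200 [-0.6   0.53  1.23 -0.    1.39  1.67]
ring 1 -0.23 121 [-0.54  0.6   1.28 -0.    1.25  1.26]
ring 1 -0.23 200 [-0.54  0.53  1.23 -0.    1.39  1.26]
ring 1 0.24 121 [-0.49  0.57  1.33 -0.    1.24  0.84]
ring 1 0.24 200 [-0.49  0.5   1.28 -0.    1.37  0.84]
bolt 0 1.24 121 None
bolt 0 1.24 200 None
bolt 0 0.54 121 [-0.31  0.45  1.53 -0.    1.17 -2.43]
bolt 0 0.54 200 [-0.31  0.36  1.47 -0.    1.31 -2.43]
bolt 0 -0.15 121 [-0.37  0.48  1.48 -0.    1.19 -1.79]
bolt 0 -0.15 200 [-0.37  0.39  1.42 -0.    1.33 -1.79]
bolt 1 1.24 121 [-0.29  0.38  1.62 -0.    1.14  0.05]
bolt 1 1.24 200 [-0.29  0.29  1.57 -0.    1.29  0.05]
bolt 1 0.54 121 [-0.31  0.45  1.53 -0.    1.17  0.71]
bolt 1 0.54 200 [-0.31  0.36  1.47 -0.    1.31  0.71]
bolt 1 -0.15 121 [-0.37  0.48  1.48 -0.    1.19  1.35]
bolt 1 -0.15 200 [-0.37  0.39  1.42 -0.    1.33  1.35]
[[ 9.57440510e-01  2.88630570e-01 -2.53558230e-04]
 [ 2.88630555e-01 -9.57438896e-01  1.77835082e-03]
 [ 2.70519900e-04 -1.77584977e-03 -9.99998387e-01]]
```

```bash
python3 - <<'E'
from h import *
p,R=pose(HINGE,89,-.693,1,215)
ctrl.gripper_to(45,20); ctrl.move_ptp(p,R); print(where())
s=sensors.read_state();T=np.eye(4);T[:3,:3]=s['eef_rot'];T[:3,3]=s['eef_pos'];np.save("pics/T1.npy",T)
im,d=optics.grab_frame("wrist");cv2.imwrite("pics/w1.png",im[:,:,::-1])
E
```

```text
(2.5, array([ 628.9, -325.5,  215.1]), array([-0.8, -0.4,  0.1]), 45.2)
```

View pics/w1.png

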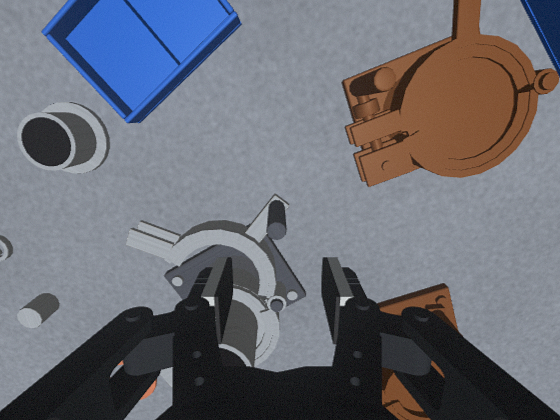

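The wrist view shows the ring post at about (277,205)-(277,237), mid-way between the jaws at columns 232 and 322. I'll check its top against the expected position.

```bash
python3 - <<'E'
from h import *
T=np.load("pics/T1.npy")
print(ray("wrist",277,234,135,T), pose(HINGE,89,-.693,1,135)[0], ray("wrist",277,304,90,T),HINGE)
E
```

```text
[ 626.89610817 -324.75533812  135.        ] [ 629.40304221 -324.5880103   135.        ] [ 560.5923382  -269.73279257   90.        ] [ 560.93241093 -267.73053364]
```

```bash
cat > arc.py <<'E'
from h import *
def sweep(pin,r,a0,a1,over,n):
    for a in np.linspace(a0,a1,n+1)[1:]:
        p,R=pose(pin,r,a,1,121)
        hit=ctrl.move_l(p,R,vel=50,threshold=25); print(round(a,3),hit,where())
        if hit: return a
    s=np.sign(a1-a0)
    for k in range(1,over+1):
        p,R=pose(pin,r,a1+s*k*.02,1,121)
        hit=ctrl.move_l(p,R,vel=20,threshold=12); print("over",k,hit,where())
        if hit: return
E
python3 - <<'E'
from arc import *
p,R=pose(HINGE,88.5,-.693,1,121)
h=ctrl.move_l(p,R,vel=80,threshold=10); print(h,where())
if not h:
    ctrl.gripper_to(5,20); print(where())
    sweep(HINGE,89,-.693,RS-.04,4,7)
E
```

```text
False (3.875, array([ 629.5, -324.6,  122. ]), array([1.1, 0.6, 0.4]), 45.6)
(4.25, array([ 629.2, -324.5,  121.7]), array([-1. , -0.6,  3. ]), 13.8)
-0.565 False (4.625, array([ 636.2, -314.9,  121.6]), array([-2.2,  2. ,  5.4]), 13.2)
-0.437 False (5.0, array([ 641.4, -305.2,  121.7]), array([-2.8,  2.2,  5.5]), 13.1)
-0.309 False (5.375, array([ 645.4, -294.7,  121.7]), array([-2.1,  2.2,  5.2]), 13.5)
-0.182 False (5.75, array([ 648. , -283.8,  121.6]), array([-3.6,  1.8,  5.9]), 13.6)
-0.054 False (6.125, array([ 649.3, -272.7,  121.6]), array([-3.2,  1.2,  5.5]), 13.2)
0.074 False (6.5, array([ 649.1, -261.5,  121.7]), array([-3.8,  0.6,  5.5]), 13.3)
0.202 False (6.875, array([ 647.5, -250.3,  121.6]), array([-2.9,  0.3,  5.1]), 13.1)
over 1 False (7.125, array([ 647.2, -249. ,  121.7]), array([-3.7, -0.7,  5.9]), 13.4)
over 2 False (7.375, array([ 646.9, -247.6,  121.7]), array([-3.7, -2.2,  5.2]), 13.2)
over 3 False (7.625, array([ 646.8, -247.6,  121.7]), array([-2.7, -6.5,  3.5]), 13.3)
over 4 False (7.875, array([ 646.6, -247.6,  121.6]), array([ -0.7, -11.2,   1.6]), 13.7)
```

```bash
python3 - <<'E'
from arc import *
ctrl.gripper_to(45); print(where())
s=sensors.read_state(); p=np.array(s['eef_pos']); p[2]=215
ctrl.move_l(p,vel=150)
p,R=pose(BPIN,63,1.236,1,215); ctrl.move_ptp(p,R); print(where())
s=sensors.read_state();T=np.eye(4);T[:3,:3]=s['eef_rot'];T[:3,3]=s['eef_pos'];np.save("pics/T2.npy",T)
im,d=optics.grab_frame("wrist");cv2.imwrite("pics/w2.png",im[:,:,::-1])
im,d=optics.grab_frame("scene");cv2.imwrite("pics/s2.png",cv2.resize(im[170:320,210:390,::-1],None,fx=4,fy=4,interpolation=2))
E
```

```text
(8.2833, array([ 646.4, -242.3,  120.5]), array([-0.3,  0.2,  0. ]), 44.9)
(9.8083, array([582.6, -82.9, 214.2]), array([0. , 0.6, 0.8]), 45.1)
```

View pics/w2.png

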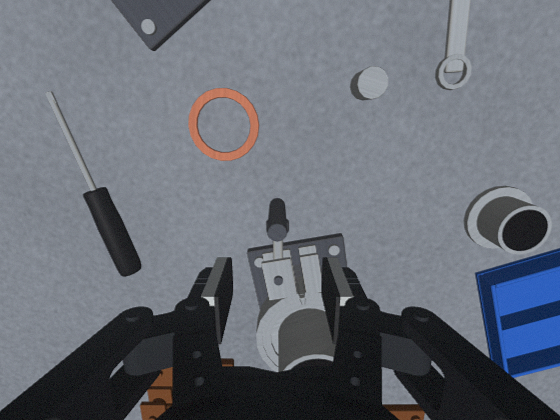

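View pics/s2.png

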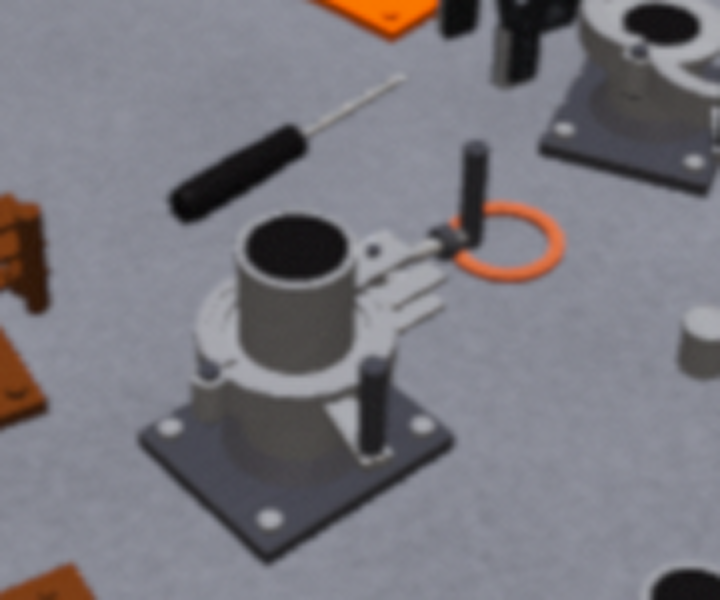

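The ring is shut around the flanges with the tube standing. The bolt post is centred between the jaws at (277,233), as expected. Next I swing the bolt home.

```bash
python3 - <<'E'
from arc import *
p,R=pose(BPIN,62.5,1.236,1,121)
h=ctrl.move_l(p,R,vel=80,threshold=10); print(h,where())
if not h:
    ctrl.gripper_to(5,20); print(where())
    sweep(BPIN,63,1.236,BS+.04,5,9)
E
```

```text
False (11.2333, array([583.2, -83.3, 121.8]), array([ 0.4, -0.8, -0.5]), 44.6)
(11.6083, array([582.8, -83.1, 121.6]), array([-0.4,  0. ,  2.9]), 13.5)
1.086 False (11.95, array([591.7, -86.9, 121.6]), array([-0.8, -0.5,  3.9]), 13.6)
0.937 False (12.2917, array([599.6, -91.8, 121.5]), array([ 0.2, -3. ,  4.2]), 13.4)
0.787 False (12.6333, array([606.7, -97.8, 121.5]), array([-1.5, -1.9,  4.5]), 13.4)
0.637 False (12.975, array([ 612.8, -104.7,  121.5]), array([-0.4, -1.6,  5.4]), 13.6)
0.488 False (13.3167, array([ 617.9, -112.5,  121.6]), array([-0.1, -1.6,  5.5]), 13.5)
0.338 False (13.6583, array([ 621.8, -121.1,  121.5]), array([-0.3, -0.9,  6.1]), 13.7)
0.188 False (14.0, array([ 624.4, -130.1,  121.5]), array([ 0.7, -1.6,  4.8]), 13.7)
0.038 False (14.3417, array([ 625.6, -139.5,  121.6]), array([ 1.7, -1.3,  4.6]), 13.3)
-0.111 False (14.6833, array([ 625.4, -149. ,  121.5]), array([ 3.2, -1.6,  4.1]), 13.4)
over 1 False (14.9333, array([ 625.3, -150.1,  121.5]), array([ 2.9, -3.2,  5.5]), 13.5)
over 2 False (15.1833, array([ 625.1, -151.4,  121.6]), array([ 4. , -1.7,  4.5]), 13.0)
over 3 False (15.4333, array([ 625. , -152.6,  121.6]), array([ 4.3, -2.3,  4.9]), 13.6)
over 4 False (15.6833, array([ 624.8, -153. ,  121.6]), array([3.8, 0.8, 5.3]), 13.0)
over 5 False (15.9333, array([ 624.7, -153.1,  121.5]), array([4. , 4.3, 6.5]), 13.7)
```

```bash
python3 - <<'E'
from arc import *
for k in (6,7,8):
    p,R=pose(BPIN,63,BS+.04-.02*k,1,121); h=ctrl.move_l(p,R,vel=20,threshold=12); print(h,where())
ctrl.gripper_to(45); print(where())
p=np.array(sensors.read_state()['eef_pos']); p[2]=230; ctrl.move_l(p,vel=150)
p,R=pose(BPIN,63,1.236,1,260); p=np.array([420,-300,300.]); ctrl.move_ptp(p,R); print(where())
for n,b in (("top",(95,215,260,410)),("scene",(170,320,210,430))):
    im,d=optics.grab_frame(n);cv2.imwrite(f"pics/{n}3f.png",im[:,:,::-1])
    cv2.imwrite(f"pics/{n}3.png",cv2.resize(im[b[0]:b[1],b[2]:b[3],::-1],None,fx=3.6 if n=="scene" else 5,fy=3.6 if n=="scene" else 5,interpolation=2))
E
```

```text
False (16.1833, array([ 624.5, -153.1,  121.5]), array([4.3, 6.2, 6.6]), 13.4)
False (16.4333, array([ 624.4, -153.2,  121.5]), array([5.8, 9.3, 7.7]), 13.5)
False (16.6833, array([ 624.2, -153.2,  121.5]), array([ 5.9, 12.1,  7.9]), 13.2)
(17.0917, array([ 621.7, -159. ,  119.9]), array([-0.1, -0.2, -0.3]), 45.4)
(19.6333, array([ 420.1, -299.8,  299.5]), array([-0.6,  0.3, -0.1]), 44.9)
```

View pics/top3.png

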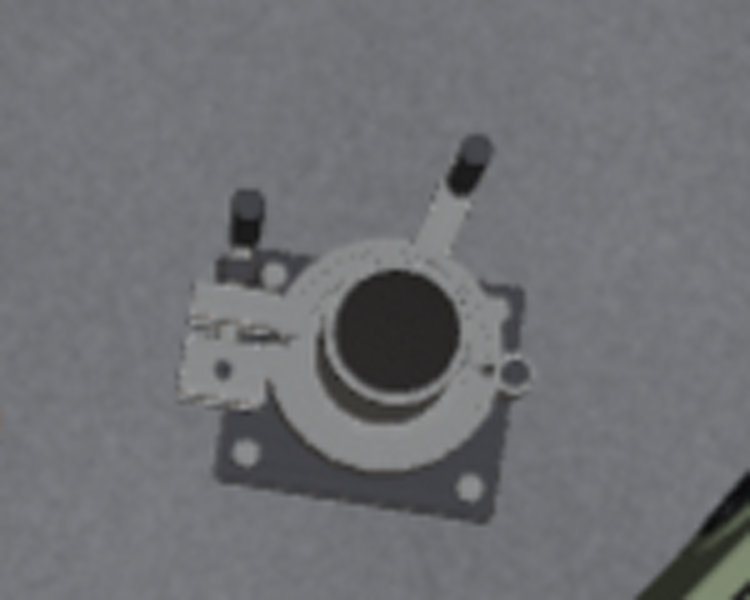

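View pics/scene3.png

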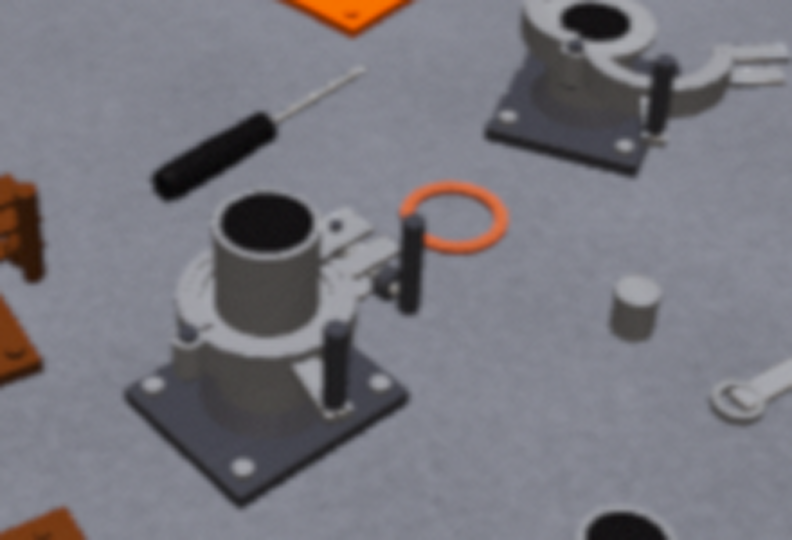

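View pics/top3f.png

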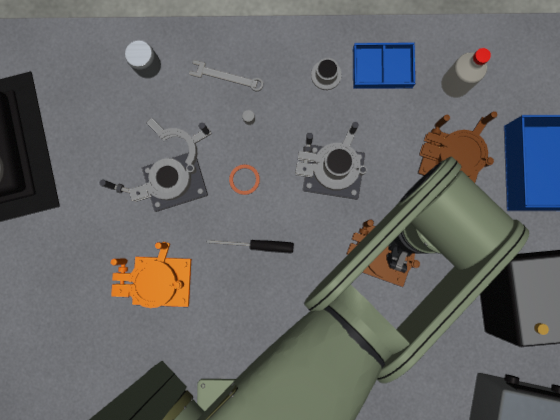

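```bash
python3 - <<'E'
from h import *
f=lambda x,y,z:ray("top",260+x/5-.4,95+y/5-.4,z)[:2]
for n,x,y,pin,s in (("ring",479,149,HINGE,RS),("bolt",248,203,BPIN,BS)):
    w=f(x,y,135)-pin; print(n,np.hypot(*w),np.arctan2(w[1],w[0])-s)
ctrl.finish_job(); print(where())
E
```

```text
ring 88.73231087641855 -0.010917494671079109
bolt 63.4124345139158 -0.00027605826123719424
the job is handed in; nothing more can be done
the job is handed in; nothing more can be done
```

The job is done and handed in at about 20 s of the 58 s allowed. On the grey stand with the tube, I swung the hinged ring half shut by its post. I then swung the T-bolt home across the lugs and backed the arm clear.

**Stops:** The ring and the bolt each stopped moving while the push rose to about 11 N (ring) and 13 N (bolt). No force reading passed about 16 N.

**Final camera check:** The post tops put the ring at about 0.01 rad from shut and the bolt at about 0.00 rad from home. The ring's 0.01 rad is about 1 mm at the post, within the calibration error.

**Tube and spare stand:** The last pictures show the tube still standing, in the same place in the top view. The spare stand's ring is open and untouched. No check failed or disagreed.

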